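Tip the washed rolling pin into its crock

TASK

Move the white utensil crock across the bench until it stands under the mouth of the drying trough, then raise the trough, which has a red lifting bar, so that the washed rolling pin slides out end-down into the crock. Then lower the empty trough back onto its rest without letting it drop, and let go. Never touch the clean pin with the robot, keep the crock standing, and leave the cake, jar and palette knife where they are.

Things in the scene. Friction and masses are not known exactly. Their poses are not given: they have to be found in the camera images.
- stand: Fixed steel stand of the trough. Origin on the bench below the mouth lip; x points level out of the mouth, z up. Base plate 100 wide, 12 high, from x = -28 to -198 mm; cheeks (outer faces y = +-34, x = -98 to -38) carry arms 107 to 125 mm high reaching to x = +6. Nothing stands in front of x = +8 mm.
- lip (a point): Centre of the trough's mouth lip, on the hinge axis (level, along the stand's y), 115 mm above the bench.
- spot (a point): Point on the bench 22 mm in front of the lip (stand x = +22): the crock's centre belongs here; the crock's foot just meets the front edge of the stand's base plate there.
- trough (a joint): Tilt in rad: 0 = level on its rest, grows as the red bar is lifted, stop at 1.35; falls back if let go (0.35 kg). Aluminium channel 168 long, inside 40 wide, walls 24 high, two 5 mm floor rails that cradle the pin, open at the mouth and on top, closed at the bar end.
- trough_bar (a point): Middle of the red lifting bar: 14 diameter, 80 mm long, parallel to the hinge axis, 214 mm behind the lip, 127 mm above the bench when level. 39 mm clear gap between bar and trough end, 66 mm clear between the two side rods that hold it; open above, below and behind.
- pin: Small wooden rolling pin, 140 long, 28 mm diameter in the middle, tapering to 22 mm at both ends, 70 g. Origin at its middle, its x axis along its length (either end may go down). Starts lying in the trough along its length.
- crock: White round crock on a blue weighted foot, about 0.5 kg. Origin at the centre of its underside, z up. Foot 100 diameter, 10 high; tube outside 60, inside 50 diameter; rim 104, inner floor 14 mm above the bench. With the pin fully home the pin's middle is about 84 mm above the underside.
- cake: Chocolate layer cake on a black tray 130 x 180 mm, 74 high; origin at the centre of its underside. Leave alone.
- jar: Amber jar with red lid, 72 diameter, 120 high; origin at the centre of its underside. Leave alone.
- palette: Palette knife (spatula) 240 mm long lying on the bench along its x axis. Leave alone.

How it is judged (in metres and radians):
On the way, in this order (a step that is already met when the one before it is completed fails the run):
1. the crock stands upright and still under the mouth, its centre within 12 mm of the spot, with the pin still in the level trough (horizontal distance between crock and spot below 0.012 m and angle between crock's own z axis and vertical below 0.08 rad and linear speed of crock below 0.02 m/s and value of joint trough below 0.15 rad and height (world z) of pin above 0.115 m), for 0.3 s.
2. the pin has slid out of the raised trough (over 0.6 rad) and stands end-down in the crock, all the way to its floor (horizontal distance between pin and crock below 0.018 m and z of pin in the frame of crock between 0.07 and 0.092 m and angle between the x axis of pin and the z axis of crock, either way round below 0.4 rad and angle between crock's own z axis and vertical below 0.08 rad and value of joint trough above 0.6 rad), for 0.2 s.
At the end, for the whole second after the job is handed in: The pin stands end-down in the upright crock, its end on the crock's floor (pin middle 70 to 92 mm above the crock's underside and within 18 mm of its axis, leaning less than 0.4 rad), the trough is back on its rest (below 0.05 rad), pin and crock are still and the robot touches nothing (horizontal distance between pin and crock below 0.018 m and z of pin in the frame of crock between 0.07 and 0.092 m and angle between the x axis of pin and the z axis of crock, either way round below 0.4 rad and angle between crock's own z axis and vertical below 0.08 rad and value of joint trough below 0.05 rad and linear speed of each of pin, crock below 0.02 m/s).
It fails at once if the robot touches the rolling pin (contact force between any of the fingers, the arm and pin above 0.3 N).
It fails at once if the crock is tipped by more than 0.35 rad (angle between crock's own z axis and vertical above 0.35 rad).
It fails at once if the trough is let drop: it falls faster than 3 rad/s (a fall from more than about 0.1 rad) (velocity of joint trough below -3 rad/s).
It fails at once if the cake, the jar or the palette knife is moved by more than 25 mm (distance of any of cake, jar, palette from where it was at the start of the episode above 0.025 m).
It also fails if it takes over 72 s, if anything falls off the work surface, if the arm or the gripper's body presses on something with over 40 N, if the wrist force passes 120 N, or if a joint passes its speed limit or range.

ROBOT

A 6-joint arm with a two-finger parallel gripper is mounted at the origin on the work surface. World frame = base frame: x ahead of the robot, y to its left, z up, the work surface at z = 0. Lengths are in mm, angles in degrees, forces in N, time in s.
With the tool pointing down it reaches from about 300 to 850 mm from the base axis. Payload 4.2 kg.
Tool frame: the origin (TCP) lies midway between the tips of the shut fingers; the grasp point (between the pads) lies 19 mm behind it (env.hold_point_z is the z of the grasp point in the tool frame, in mm); z points along the fingers, y is the direction in which the jaws open and shut (so a half turn about z gives the same grasp; the last joint's range is limited). The gripper opens to 91 mm and grips with 3 to 60 N. Pads are 32 mm wide; open, the fingers measure 118 mm over their backs; the gripper's body (76 mm by 178 mm) begins 60 mm behind the grasp point.
Start: joints at [-68.755, 18.312, 89.639, -0, 72.044, -1.146], TCP at [219.038, -531.663, 213.976] pointing down, gripper open.
Joint ranges: [-177.97, 177.97], [-48.28, 115.42], [12.27, 149.76], [-77.06, 257.06], [2.81, 150.46], [-146.56, 146.56]. Speed limits (degrees/s): [147.25, 147.25, 180, 180, 180, 180].

INTERFACE

Orientations are given as [roll, pitch, yaw] about the fixed x, y, z axes, in that order (R = Rz(yaw) Ry(pitch) Rx(roll)).
In Python, from workcell import env, grab_frame, camera_params, spotter gives the robot as it stands. The module is installed in compiled form; this text tells all that it offers.
- The arm moves only by the shell command python3 -m jog 'ROWS' [FORCE]. ROWS is text: rows parted by semicolons, each of 7 numbers parted by spaces: the turn, a rotation vector about the world's x, y, z in units of 5 degrees (1.0 is 5 degrees), then the shift along the world's x, y, z in units of 25 mm (1.0 is 25 mm), then the opening, from 0 (shut) to 1 (fully open). A call has 1 to 5 rows; each row is the pose to reach, as a shift and turn from the pose commanded when the call began; what a row does not reach only later rows make up. A row lasts 1/8 s, in which the tool goes at most 62.5 mm and 10.7 degrees, less where a joint would pass 70% of its speed; a pose out of reach is approached as far as the arm can. A call with a gripper value outside its range is refused whole. The fingers move at their own pace and stop on an object; FORCE is the grip in N (left out, the last holds). Time passes only in rows, so rows that repeat a pose let the fingers close. It gives the time, the measured TCP pose, the force and the opening at its end, in the units of the state.
- env.state(): the state, without advancing time (a new reading comes with each control period).
- grab_frame(name): name is "scene" or "top" or "wrist"; returns the picture (420x560x3 uint8, red, green, blue); there is no depth.
- camera_params(name): a dict with "K" (3x3 intrinsics, pixels), "rvec" (rotation vector, rad) and "tvec" (3), from world to camera coordinates, as OpenCV has them. Camera axes: x right, y down, z forward; pixel columns grow to the right and rows downward; lengths in mm; the calibration is good to about 2 mm. The wrist camera is an equidistant fisheye: a pixel r from the principal point sees the ray r / f radians off the axis. A picture is of the moment at which its call begins: read the wrist's pose just before it. camera_params takes no time and is no camera call; for the wrist camera it gives the pose at the moment of the call.
- env.job_done(): hands the job in, once; it reports no verdict.
Trained networks look in the newest picture that a camera, given by its name, has taken for a name from the list of things; names that differ only in an ending like _2 or _b are one class to them, and where a whole thing is asked for, a point or a joint stands for the part that bears it (a point fixed in the world has none). Each returns a list of dicts, best first, with "conf" (0 to 1); they miss things now and then, are a little off and sometimes report something else, mostly with a low value. They report only what shows in the picture. A call takes as long as a camera call.
- spotter.look_for(query, camera): "box" ([left, top, width, height] in pixels, round what is visible of it).
- spotter.trace(query, camera): "region" (420x560 bool, what is visible of it) and "box" ([left, top, width, height] in pixels, round what is visible of it).
The state is a dict: "time_s": time; "qpos": joint angles; "qvel": joint speeds; "effort": joint torques, N m; "ee_pos": TCP position; "ee_rot": TCP orientation; "force": force on the tool from outside, world axes, zero at the start; "torque": the same for the moment, N m; "gripper_width": finger opening in mm.
Only numpy, scipy, OpenCV 4.12 (cv2) and the standard library are available. Lean on these libraries where they do the work, as an engineer would, in place of code of your own. Each camera call takes 0.05 s, during which the arm holds its last target. There are 200 camera calls.

## Working session

There is one attempt and no reset: what is moved stays moved. The work goes in short steps, Python scripts to look and compute and a shell command to move; the robot and the scene stay as the last step left them, time stands still between calls to the robot, and variables do not carry over. Pictures are saved under pics/ and viewed, about 8 in all and at most 12, crops included, and the job is handed in when it is done.

```bash
mkdir -p pics
cat > h.py <<'E'
import numpy as np, cv2
from workcell import env, grab_frame, camera_params, spotter
def P(n):
    p=camera_params(n); K=np.array(p["K"],float); R=cv2.Rodrigues(np.array(p["rvec"],float))[0]; t=np.array(p["tvec"],float).ravel()
    return K,R,t
def ray(n,uv,p=None):
    K,R,t=p or P(n); x=np.linalg.inv(K)@np.array([uv[0],uv[1],1.]); 
    if n=="wrist":
        r=np.hypot(x[0],x[1]); s=np.sin(r)/r if r>1e-9 else 1; x=np.array([x[0]*s,x[1]*s,np.cos(r)])
    d=R.T@x; return -R.T@t, d/np.linalg.norm(d)
def atz(n,uv,z,p=None):
    c,d=ray(n,uv,p); return c+d*(z-c[2])/d[2]
def tri(rs):
    A=sum(np.eye(3)-np.outer(d,d) for c,d in rs); b=sum((np.eye(3)-np.outer(d,d))@c for c,d in rs)
    return np.linalg.solve(A,b)
def proj(n,X,p=None):
    K,R,t=p or P(n); x=R@np.array(X,float)+t
    if n=="wrist":
        r=np.hypot(x[0],x[1]); th=np.arctan2(r,x[2]); x=np.array([x[0]/r*th,x[1]/r*th,1])
    else: x=x/x[2]
    return (K@x)[:2]
def save(img,f): cv2.imwrite("pics/"+f,img[:,:,::-1])
E
python3 - <<'E'
from h import *
s=env.state(); print(s["time_s"],s["ee_pos"],s["ee_rot"],s["gripper_width"])
ims=[]
for n in("scene","top"):
    im=grab_frame(n); ims.append(im); 
    K,R,t=P(n); print(n,K[0,0],(-R.T@t).round(),R[2].round(2))
    for q in("crock","trough","trough_bar","stand","pin","cake","jar","palette"):
        print(q,[(round(d["conf"],2),np.round(d["box"])) for d in spotter.look_for(q,n)[:2]])
    save(im,n+"0.png")
E
```

```text
0.0 [ 218.84127617 -531.19714303  213.13381943] [-1.79901263e+02 -9.11765694e-04  2.23919704e+01] 91.61975184019666
scene 397.3768018340853 [1570.  -96.  980.] [-0.74  0.04 -0.68]
crock [(0.76, array([218., 200.,  28.,  40.]))]
trough [(0.94, array([294., 189.,  73.,  26.]))]
trough_bar [(0.59, array([295., 194.,  68.,  21.]))]
stand []
pin []
cake [(0.58, array([234., 247.,  67.,  48.]))]
jar [(0.7, array([140., 199.,  25.,  38.]))]
palette [(0.87, array([393., 216.,  53.,  35.]))]
top 536.1754743632606 [ 277.  -34. 1779.] [ 0.21 -0.02 -0.98]
crock [(0.72, array([311., 215.,  32.,  31.]))]
trough [(0.85, array([188., 212.,  74.,  27.]))]
trough_bar [(0.55, array([191., 210.,  72.,  29.])), (0.55, array([188., 211.,  76.,  39.]))]
stand [(0.88, array([188., 208.,  74.,  39.]))]
pin [(0.81, array([213., 226.,  47.,   6.]))]
cake [(0.76, array([261., 149.,  58.,  51.])), (0.3, array([395., 208.,  29.,  31.]))]
jar [(0.55, array([396., 210.,  29.,  30.]))]
palette [(0.82, array([101., 201.,  66.,  52.])), (0.48, array([313., 217.,  28.,  28.]))]
```

View pics/top0.png

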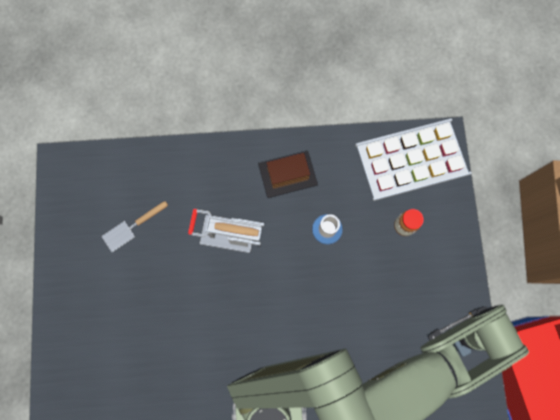

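View pics/scene0.png

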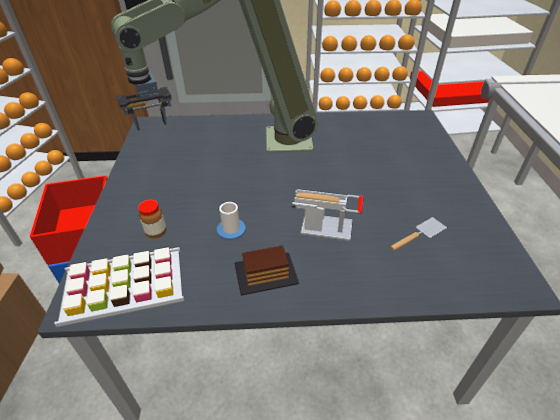

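Top view: the trough's red bar is at about (193,222) and its mouth at (263,232). The crock is at (327,228) in line with the mouth, the jar at (410,222) and the cake at (289,173). Next I'll measure positions from the two fixed views.

Run:
```python
from h import *
R={}
for n in("scene","top"):
    im=grab_frame(n); hsv=cv2.cvtColor(im,cv2.COLOR_RGB2HSV)
    def cen(q,f):
        ds=spotter.look_for(q,n); x,y,w,h=[int(v) for v in ds[0]["box"]]; m=np.zeros(im.shape[:2],bool); m[y-5:y+h+6,x-5:x+w+6]=1
        m&=f; ys,xs=np.nonzero(m); return np.array([xs.mean(),ys.mean()]),m
    H,S,V=[hsv[...,i].astype(int) for i in range(3)]
    red=((H<8)|(H>172))&(S>150)&(V>90)
    blue=(H>95)&(H<125)&(S>120)&(V>90)
    b,m=cen("trough",red); R[n,"bar"]=b; ys,xs=np.nonzero(m)
    print(n,"bar",b,xs.min(),xs.max(),ys.min(),ys.max(),atz(n,b,127).round(1))
    rr=cv2.minAreaRect(np.c_[xs,ys].astype(np.float32)); print(rr)
    b,m=cen("crock",blue); ys,xs=np.nonzero(m); x0,x1,y0,y1=xs.min(),xs.max(),ys.min(),ys.max(); print("foot",x0,x1,y0,y1,atz(n,((x0+x1)/2,(y0+y1)/2),8).round(1))
    t=spotter.trace("pin",n); 
    if t:
        ys,xs=np.nonzero(t[0]["region"]); print("pin",t[0]["conf"],cv2.minAreaRect(np.c_[xs,ys].astype(np.float32)),atz(n,(xs.mean(),ys.mean()),130).round(1))
        R[n,"pin"]=np.array([xs.mean(),ys.mean()])
    for q,z in(("jar",60),("cake",37),("palette",3)):
        t=spotter.trace(q,n)
        if t: ys,xs=np.nonzero(t[0]["region"]); print(q,round(t[0]["conf"],2),atz(n,(xs.mean(),ys.mean()),z).round())
    cv2.imwrite(f"pics/crop_{n}.png",cv2.resize(im[180:270,180:360] if n=="top" else im[170:260,200:380],None,fx=4,fy=4,interpolation=cv2.INTER_CUBIC)[:,:,::-1])
for k in("bar","pin"):
    if ("scene",k) in R and ("top",k) in R: print(k,tri([ray(n,R[n,k]) for n in("scene","top")]).round(1))
im=cv2.vconcat([cv2.imread("pics/crop_top.png"),cv2.imread("pics/crop_scene.png")]); cv2.imwrite("pics/crops.png",cv2.resize(im,None,fx=.83,fy=.83))
```

```text
scene bar [360.07575758 203.5       ] 358 362 195 212 [605.8 199.3 127. ]
((360.0, 203.5), (17.0, 4.0), 90.0)
foot 217 245 220 238 [ 582.2 -232.4    8. ]
pin 0.8 ((317.92401123046875, 196.6271514892578), (42.41680908203125, 6.317397117614746), 6.911226749420166) [567.6  63.2 130. ]
jar 0.75 [ 573. -493.   60.]
cake 0.76 [ 794. -116.   37.]
palette 0.68 [623. 425.   3.]
top bar [192.37 221.24] 188 196 209 233 [608.1 199.5 127. ]
((192.47647094726562, 221.1058807373047), (4.230144500732422, 24.730073928833008), 12.528807640075684)
foot 313 341 217 242 [ 572.9 -232.6    8. ]
pin 0.66 ((236.07489013671875, 228.53199768066406), (44.71131134033203, 9.00545883178711), 9.090276718139648) [575.1  65.1 130. ]
jar 0.83 [ 571. -493.   60.]
cake 0.75 [ 767. -113.   37.]
palette 0.66 [622. 433.   3.]
bar [607.7 199.  128.7]
pin [574.   63.5 135.4]
```

View pics/crops.png

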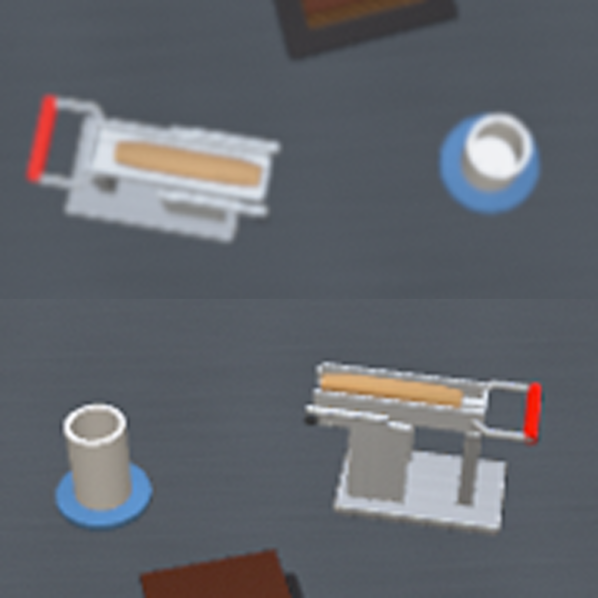

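Run:
```python
from h import *
from scipy.spatial.transform import Rotation as Ro
K,R,t=P("wrist"); c=-R.T@t; s=env.state(); T=Ro.from_euler("xyz",s["ee_rot"],degrees=True).as_matrix()
print(K[0,0],K[:2,2],"cam in tool",(T.T@(c-s["ee_pos"])).round(1),"axis in tool",(T.T@R[2]).round(2),"imgx in tool",(T.T@R[0]).round(2))
a=np.array([.974,-.225,0])
for tl in(0,20,40): 
    r=Ro.from_rotvec(a*np.radians(tl))*Ro.from_euler("z",54.6,degrees=True); print(tl,(np.degrees(r.as_rotvec())/5).round(2))
```

```text
325.19226210127806 [280.06042553 212.14511453] cam in tool [  70.3   -0.6 -171.3] axis in tool [-0.25 -0.    0.97] imgx in tool [0. 1. 0.]
0 [ 0.    0.   10.92]
20 [ 3.17 -2.69 10.81]
40 [ 6.33 -5.37 10.46]
```

```bash
python3 -m jog '0.5 -0.4 2.1 2.2 1.3 1.2 1; 1.2 -1 4.2 4.4 2.6 2.4 1; 1.9 -1.6 6.3 6.6 3.9 3.6 1; 2.5 -2.1 8.4 8.8 5.2 4.7 1; 3.17 -2.69 10.81 11 6.5 4.7 1'; python3 -m jog '0 0 0 1 0.7 0 1; 0 0 0 1 0.7 0 1'
python3 - <<'E'
from h import *
p=P("wrist"); im=grab_frame("wrist"); print(env.state()["ee_pos"],env.state()["ee_rot"]); save(im,"w1.png")
for q in("crock","trough","trough_bar","stand","pin"):
    print(q,[(round(d["conf"],2),np.round(d["box"])) for d in spotter.look_for(q,"wrist")[:2]])
for X in([575,-232,104],[575,-232,0],[607.5,199,127],[559,-9,115],[554,-30,0],[574,64,135]): print(X,proj("wrist",X,p).round())
E
```

```text
time_s: 2.22
ee_pos: [469.2, -384.4, 329.5]
ee_rot: [-179.6, -18.7, 73.2]
force: [-0.1, -0.5, -0.5]
gripper_width: 91.1
time_s: 2.48
ee_pos: [494.1, -366.0, 326.8]
ee_rot: [-179.3, -18.7, 73.0]
force: [-0.3, 0.2, -0.0]
gripper_width: 91.3
[ 492.9365482  -366.86257237  326.91436465] [-179.2451799   -18.65607814   72.87948254]
crock [(0.91, array([278., 110.,  62.,  68.])), (0.24, array([226.,   1.,  60.,  33.]))]
trough [(0.43, array([239.,   1.,  31.,   2.]))]
trough_bar []
stand [(0.95, array([229.,   1.,  58.,  30.]))]
pin []
[575, -232, 104] [312. 129.]
[575, -232, 0] [307. 149.]
[607.5, 199, 127] [252. -79.]
[559, -9, 115] [256.   2.]
[554, -30, 0] [261.  51.]
[574, 64, 135] [252. -38.]
```

View pics/w1.png

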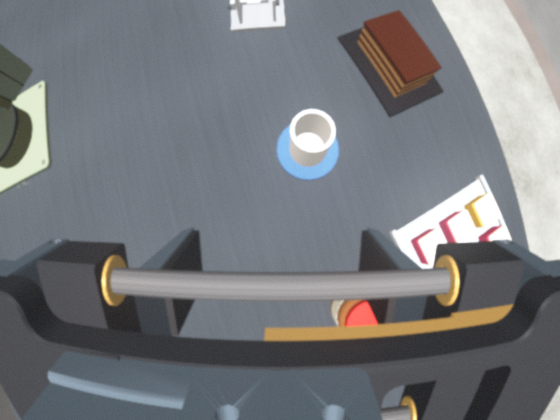

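Wrist view: crock rim at about (312,129) and foot at (308,148), as predicted. The stand's base-plate edge is at about (258,28). Next I'll move over the trough for a closer measurement.

```bash
python3 -m jog '0 0 0 0.7 2.4 0.5 1; 0 0 0 1.3 4.8 1 1; 0 0 0 2 7.2 1.5 1; 0 0 0 2.6 9.5 2.1 1; 0 0 0 2.6 9.5 2.1 1'
cat > m.py <<'E'
from h import *
import sys
p=P("wrist"); im=grab_frame("wrist"); s=env.state(); print(s["time_s"],s["ee_pos"].round(1),s["ee_rot"].round(1)); save(im,sys.argv[1])
hsv=cv2.cvtColor(im,cv2.COLOR_RGB2HSV).astype(int); H,S,V=hsv[...,0],hsv[...,1],hsv[...,2]
print("cam",(-p[1].T@p[2]).round())
red=(((H<8)|(H>172))&(S>150)&(V>90)).astype(np.uint8)
n,l,st,ce=cv2.connectedComponentsWithStats(red)
for i in range(1,n):
    if st[i,4]>60:
        ys,xs=np.nonzero(l==i); r=cv2.minAreaRect(np.c_[xs,ys].astype(np.float32)); print("red",st[i],ce[i].round(1),atz("wrist",ce[i],127,p).round(1))
        bp=cv2.boxPoints(r); k=np.argsort([np.linalg.norm(bp[0]-bp[j]) for j in(1,2,3)]); e=bp[[1,2,3]]
        near=1+k[0]; o=[j for j in(1,2,3) if j!=near]; 
        A=atz("wrist",(bp[0]+bp[near])/2,127,p); B=atz("wrist",(bp[o[0]]+bp[o[1]])/2,127,p); print("  ends",A.round(1),B.round(1),np.linalg.norm(A-B).round(1),"dir",np.degrees(np.arctan2(*(A-B)[[1,0]])).round(1))
for q in("pin","trough","stand","crock"):
    for d in spotter.trace(q,"wrist")[:1]:
        ys,xs=np.nonzero(d["region"]); r=cv2.minAreaRect(np.c_[xs,ys].astype(np.float32)); print(q,round(d["conf"],2),np.round(d["box"]),xs.mean().round(1),ys.mean().round(1))
        if q=="pin":
            z=134; pts=np.array([atz("wrist",(x,y),z,p)[:2] for x,y in zip(xs[::3],ys[::3])]); c=pts.mean(0); w,v=np.linalg.eigh(np.cov((pts-c).T)); print("  pin",c.round(1),"len",np.ptp((pts-c)@v[:,1]).round(),"wid",np.ptp((pts-c)@v[:,0]).round(),"dir",np.degrees(np.arctan2(v[1,1],v[0,1])).round(1))
blue=((H>95)&(H<125)&(S>120)&(V>90)).astype(np.uint8); n,l,st,ce=cv2.connectedComponentsWithStats(blue)
for i in range(1,n):
    if st[i,4]>200: 
        ys,xs=np.nonzero(l==i); pts=np.array([atz("wrist",(x,y),10,p)[:2] for x,y in zip(xs,ys)]).astype(np.float32); c,r=cv2.minEnclosingCircle(pts); print("foot",np.round(c,1),round(r,1))
E
python3 m.py w2.png
```

```text
time_s: 3.4
ee_pos: [557.9, -126.8, 382.0]
ee_rot: [-179.5, -18.7, 73.1]
force: [0.2, 0.5, -0.5]
gripper_width: 91.0
3.45 [ 557.5 -128.6  380.9] [-179.4  -18.6   73. ]
cam [ 562. -115.  567.]
red [228  30  49  10 292] [251.6  34.5] [605.6 199.8 127. ]
  ends [568.9 209.2 127. ] [643.7 191.2 127. ] 76.9 dir 166.4
pin 0.65 [242.  66.  24.  97.] 254.4 114.9
  pin [572.7  59.5] len 145.0 wid 29.0 dir 76.7
trough 0.77 [228.  29.  53. 138.] 253.7 88.7
stand 0.66 [226.  31.  64. 144.] 258.6 103.6
crock 0.81 [281. 301.  57.  28.] 310.7 312.3
```

View pics/w2.png

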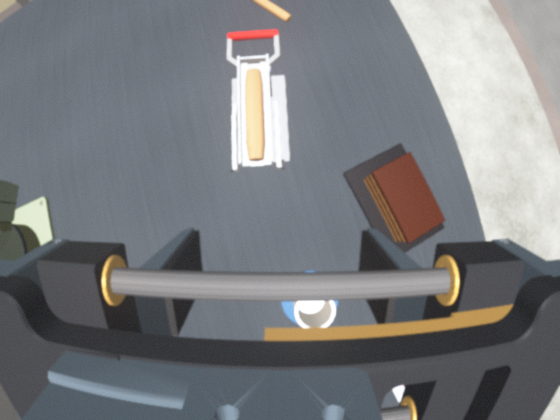

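Bar at (251,35), mouth end at about (257,164), arm tips at (235,168) and (280,165). I'll check the lip from these and work out the moves.

Run:
```python
from h import *
from scipy.spatial.transform import Rotation as Ro
p=P("wrist")
print("floor front",atz("wrist",(257,164),115,p).round(1),"arm tips",atz("wrist",(235,168),125,p).round(1),atz("wrist",(280,165.5),125,p).round(1))
for uv in((288,160),):print("plate",atz("wrist",uv,12,p).round(1))
s=env.state(); T=Ro.from_euler("xyz",s["ee_rot"],degrees=True)
th=np.radians(76.6); h=np.array([np.cos(th),np.sin(th),0])
for tl in(30,40,45):
    t=np.radians(tl); z=h*np.sin(t)-np.array([0,0,1])*np.cos(t); y=np.array([np.sin(th),-np.cos(th),0]); x=np.cross(y,z)
    G=Ro.from_matrix(np.c_[x,y,z]); print(tl,"turn",(np.degrees((G*T.inv()).as_rotvec())/5).round(2), "tool z",z.round(3))
```

```text
floor front [555.1 -12.5 115. ] arm tips [524.4 -11.  125. ] [584.9 -26.5 125. ]
plate [606.8   2.8  12. ]
30 turn [ 2.15 -0.74  0.72] tool z [ 0.116  0.486 -0.866]
40 turn [ 4.08 -1.26  0.7 ] tool z [ 0.149  0.625 -0.766]
45 turn [ 5.05 -1.53  0.69] tool z [ 0.164  0.688 -0.707]
```

```bash
python3 -m jog '1 -0.3 0.2 0 -2.2 -1 1; 2 -0.6 0.4 0.1 -4.4 -2.5 1; 3 -0.9 0.6 0.2 -6.4 -4.5 1; 4.08 -1.26 0.7 0.2 -6.4 -6.5 1; 4.08 -1.26 0.7 0.2 -6.4 -7.2 1'; python3 -m jog '0 0 0 0 0 0 1'; python3 m.py w3.png
python3 - <<'E'
from h import *
p=P("wrist"); d=spotter.trace("crock","wrist"); print([round(x["conf"],2) for x in d]); im=cv2.imread("pics/w3.png")[:,:,::-1]
ys,xs=np.nonzero(d[0]["region"]); m=d[0]["region"]
# fit centre by predicting outline boxes
b=np.array([xs.min(),ys.min(),xs.max()+1,ys.max()+1])
from scipy.optimize import least_squares
a=np.linspace(0,2*np.pi,60)
def sil(c):
    P_=[[c[0]+r*np.cos(t),c[1]+r*np.sin(t),z] for r,z in((50,0),(50,10),(30,10),(30,104)) for t in a]
    q=np.array([proj("wrist",X,p) for X in P_]); return np.r_[q.min(0),q.max(0)]
r=least_squares(lambda c:sil(c)-b,[575,-232]); print(b,r.x.round(1),r.fun.round(1))
E
```

```text
time_s: 4.28
ee_pos: [559.8, -292.0, 193.5]
ee_rot: [-179.3, -40.3, 75.9]
force: [0.8, 1.1, 0.4]
gripper_width: 91.1
time_s: 4.4
ee_pos: [562.6, -289.6, 200.0]
ee_rot: [180.0, -40.1, 76.7]
force: [0.1, -0.4, 1.6]
gripper_width: 91.4
4.45 [ 563.4 -289.4  202.1] [179.7 -40.   76.9]
cam [ 549. -344.  377.]
red [398 140  20  23  82] [407.7 151.2] [ 716.7 -191.3  127. ]
  ends [ 714.3 -177.2  127. ] [ 719.4 -206.   127. ] 29.3 dir 100.1
pin 0.63 [212.   0.  29.  64.] 228.2 31.2
  pin [570.6  48.5] len 165.0 wid 30.0 dir 77.0
trough 0.9 [204.   0.  54.  70.] 227.3 36.8
stand 0.74 [255.   5.  29.   9.] 269.2 5.9
crock 0.63 [238. 201.  84.  68.] 279.7 240.7
[0.63, 0.5]
[239 202 322 272] [ 581.4 -217.6] [  0.1 -16.   -0.1  17.3]
```

View pics/w3.png

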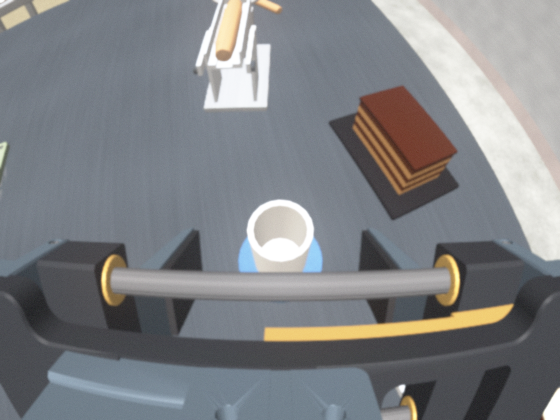

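Crock rim spans columns 247–314, centre at about (280.5,236), midway between the fingers (190 and 372). The base-plate front edge is at row 107, columns 205–267.

Run:
```python
from h import *
p=P("wrist")
print("rim",atz("wrist",(280.5,202),104,p).round(1),[atz("wrist",(u,236),104,p).round(1) for u in(247,314)])
A,B=atz("wrist",(205,107.5),12,p),atz("wrist",(267.5,107),12,p); print("plate",A.round(1),B.round(1),np.linalg.norm(A-B).round(1))
a=np.linspace(0,2*np.pi,40)
for c in([575,-232],[578,-230]):
    q=np.array([proj("wrist",[c[0]+30*np.cos(t),c[1]+30*np.sin(t),104],p) for t in a]); print(c,q.min(0).round(),q.max(0).round())
s=env.state(); print(s["ee_pos"],s["ee_rot"])
```

```text
rim [ 583.2 -205.6  104. ] [array([ 545.6, -232.4,  104. ]), array([ 605. , -246.2,  104. ])]
plate [517.5  29.8  12. ] [612.8   5.   12. ] 98.5
[575, -232] [246. 200.] [311. 260.]
[578, -230] [248. 197.] [314. 257.]
[ 563.52086991 -289.16321633  202.48152   ] [179.56487111 -39.86489856  77.04907895]
```

```bash
python3 -m jog '0 0 0 0 -0.1 -1.2 1; 0 0 0 0 -0.1 -2.4 1; 0 0 0 0.2 0.85 -3.6 1; 0 0 0 0.4 1.8 -4.7 1; 0 0 0 0.6 2.65 -5.8 1'; python3 -m jog '0 0 0 0 0 0 1; 0 0 0 0 0 0 0.55; 0 0 0 0 0 0 0.5; 0 0 0 0 0 0 0.5; 0 0 0 0 0 0 0.5' 20
```

```text
time_s: 5.32
ee_pos: [578.5, -222.6, 55.4]
ee_rot: [179.7, -39.9, 76.9]
force: [0.1, -0.0, -0.3]
gripper_width: 91.2
time_s: 5.95
ee_pos: [578.0, -224.3, 55.5]
ee_rot: [179.8, -40.0, 76.8]
force: [0.3, -1.8, 2.8]
gripper_width: 58.5
```

```bash
python3 -m jog '0 0 0 0 0 0.2 0.5; 0 0 0 -0.2 1.2 0.2 0.5; 0 0 0 -0.4 2.9 0.2 0.5; 0 0 0 -0.6 4.6 0.2 0.5; 0 0 0 -0.8 6 0.2 0.5' 30; python3 -m jog '0 0 0 -0.1 1 0 0.5; 0 0 0 -0.15 1.6 0 0.5; 0 0 0 -0.2 1.9 0 0.5; 0 0 0 -0.2 1.9 0 0.5'; python3 m.py w4.png
```

```text
time_s: 6.58
ee_pos: [556.8, -72.0, 59.3]
ee_rot: [180.0, -40.0, 76.7]
force: [0.3, 0.5, -4.3]
gripper_width: 58.5
time_s: 7.08
ee_pos: [552.9, -26.2, 59.7]
ee_rot: [179.8, -40.0, 76.8]
force: [-0.4, 0.1, -3.8]
gripper_width: 58.7
7.125 [553.2 -26.7  59.7] [179.8 -40.   76.8]
cam [539. -80. 236.]
pin 0.64 [248.   0.  61. 167.] 280.1 84.6
  pin [566.7  35.7] len 132.0 wid 27.0 dir 76.2
trough 0.58 [210. 186. 141. 142.] 280.1 252.1
stand 0.57 [187.   0. 186. 222.] 279.7 126.0
crock 0.7 [210. 183. 141. 145.] 279.9 252.5
```

View pics/w4.png

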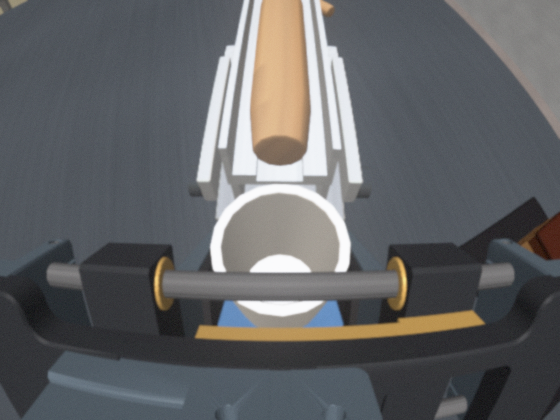

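Crock is centred laterally on the mouth (rim columns 211–351, pin and mouth at column 280). Next, its distance from the lip.

Run:
```python
from h import *
p=P("wrist"); h=np.array([np.cos(np.radians(76.6)),np.sin(np.radians(76.6))])
far=atz("wrist",(281,183.5),109,p); print("rim far->centre",(far[:2]-30*h).round(1),[atz("wrist",(u,252),109,p).round(1) for u in(211,351)])
L,R_=atz("wrist",(205,197),125,p),atz("wrist",(355,195),125,p); print("arm tips",L.round(1),R_.round(1),"lip", (((L+R_)/2)[:2]+6*h).round(1))
print("floor lip",atz("wrist",(286,185),115,p).round(1))
lip=((L+R_)/2)[:2]+6*h; c=far[:2]-30*h; print("ahead",(lip-c)@h, "side",np.cross(h,c-lip))
```

```text
rim far->centre [550.2 -36.7] [array([521.1, -32.8, 109. ]), array([578.1, -46.2, 109. ])]
arm tips [524.3 -15.6 125. ] [582.4 -28.4 125. ] lip [554.7 -16.1]
floor lip [558.3 -12.2 115. ]
ahead 21.06693591135981 side -0.3956524385775557<stdin>:6: DeprecationWarning: Arrays of 2-dimensional vectors are deprecated. Use arrays of 3-dimensional vectors instead. (deprecated in NumPy 2.0)
```

```bash
python3 -m jog '0 0 0 0 0 -0.1 0.5; 0 0 0 0 0 -0.2 0.5; 0 0 0 0 0 -0.22 0.5; 0 0 0 0 0 -0.22 0.5'; python3 -m jog '0 0 0 0.01 0.04 0 0.5; 0 0 0 0.02 0.08 0 0.5; 0 0 0 0.02 0.08 0 0.5'
```

```text
time_s: 7.82
ee_pos: [552.8, -26.2, 55.4]
ee_rot: [179.8, -40.1, 76.8]
force: [-2.7, -4.6, 5.6]
gripper_width: 58.6
time_s: 8.2
ee_pos: [553.8, -24.5, 55.5]
ee_rot: [179.7, -40.0, 76.8]
force: [-2.4, -4.5, 5.5]
gripper_width: 58.7
```

```bash
python3 -m jog '0 0 0 0 0 0 0.7; 0 0 0 0 0 0 1; 0 0 0 0 0 0 1; 0 0 0 0 0 0 1; 0 0 0 -0.05 -0.2 0.24 1'; python3 -m jog '0 0 0 -0.2 -0.8 1 1; 0 0 0 -0.5 -2.1 2.6 1; 0 0 0 -0.7 -3 4.2 1; 0 0 0 -0.7 -3 5.5 1; 0 0 0 -0.7 -3 5.5 1'; python3 m.py w5.png
python3 - <<'E'
from h import *
im=grab_frame("top"); im2=grab_frame("scene")
a=cv2.resize(im[190:260,180:300],(600,350),interpolation=cv2.INTER_CUBIC); save(a,"t5.png")
for n in("top","scene"):
  d=spotter.trace("crock",n)
  if d: print(n,d[0]["conf"],d[0]["box"])
E
```

```text
time_s: 8.82
ee_pos: [551.6, -28.7, 60.2]
ee_rot: [180.0, -40.0, 76.7]
force: [-1.1, 0.2, -0.4]
gripper_width: 91.5
time_s: 9.45
ee_pos: [535.4, -105.2, 200.5]
ee_rot: [179.4, -39.9, 77.0]
force: [0.1, -0.4, -1.4]
gripper_width: 91.0
9.5 [ 534.6 -104.6  198.7] [179.7 -39.9  76.8]
cam [ 521. -158.  377.]
red [255  36  51   8 207] [282.   40.1] [609.3 197.1 127. ]
  ends [575.4 207.1 127. ] [639.2 192.6 127. ] 65.4 dir 167.2
red [ 438  199   68   42 1249] [472.  223.7] [725.1 -96.9 127. ]
  ends [720.3 -72.8 127. ] [ 727.2 -122.9  127. ] 50.6 dir 97.9
pin 0.68 [264.  63.  28. 113.] 278.3 122.1
  pin [570.6  52.4] len 155.0 wid 27.0 dir 76.3
trough 0.93 [247.  35.  67. 152.] 278.1 107.0
stand 0.78 [235.  37.  87. 175.] 278.6 128.3
crock 0.9 [234. 187.  89.  86.] 277.8 233.7
top 0.74 [257.8, 226.5, 23.1, 28.9]
scene 0.58 [275.8, 194.6, 24.4, 37.8]
```

View pics/w5.png

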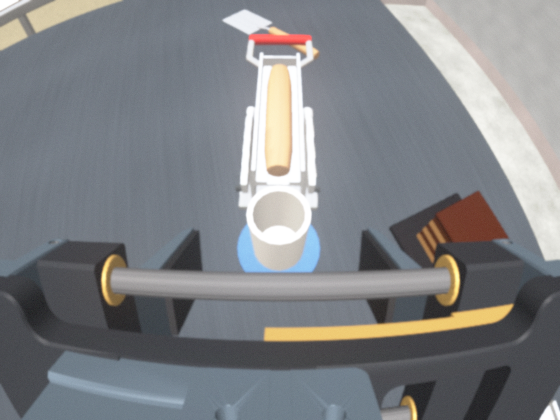

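Crock stands with rim columns 248–310, top row 188, and foot columns 237–320. The plate's front edge (row 206) shows just beyond it.

Run:
```python
from h import *
from scipy.spatial.transform import Rotation as Ro
p=P("wrist"); th=np.radians(76.6); h=np.array([np.cos(th),np.sin(th)]); n=np.array([-h[1],h[0]])
rf=atz("wrist",(279,188),104,p)[:2]-30*h; print("crock from rim",rf.round(1))
fl,fr=atz("wrist",(237,246),10,p),atz("wrist",(320,246),10,p); print("foot",fl.round(1),fr.round(1),((fl+fr)/2).round(1))
pl=atz("wrist",(239,206.5),12,p)[:2]; pr=atz("wrist",(319,206),12,p)[:2]; print("plate",pl.round(1),pr.round(1),"->spot",((pl+pr)/2-50*h).round(1))
bar=np.array([607.3,199.2]); print("bar->lip",(bar-214*h).round(1),"spot",(bar-236*h).round(1))
s=env.state(); T=Ro.from_euler("xyz",s["ee_rot"],degrees=True)
for sg in(1,-1):
  y=sg*np.r_[h,0]; z=np.array([0,0,-1.]); x=np.cross(y,z)
  print("bar pose turn",sg,(np.degrees((Ro.from_matrix(np.c_[x,y,z])*T.inv()).as_rotvec())/5).round(2))
print(s["qpos"].round(1), s["ee_pos"])
```

```text
crock from rim [548.1 -36.5]
foot [500.2 -20.5  10. ] [596.5 -43.1  10. ] [548.4 -31.8  10. ]
plate [512.1  29.7] [609.5   7.4] ->spot [549.2 -30.1]
bar->lip [557.7  -9. ] spot [552.6 -30.4]
bar pose turn 1 [-7.54 -4.65 17.18]
bar pose turn -1 [ -4.65   7.55 -17.22]
[-34.1  22.8  97.4  37.8  79.1 -34.7] [ 534.27445623 -103.70801134  197.13939128]
```

Crock about (549,-34) against spot about (551,-31): within about 4 mm, so I'm leaving it. Now to the bar.

```bash
python3 -m jog '-0.7 -0.5 1.7 0 0 1.2 1; -1.5 -0.9 3.4 0.3 1.5 2.5 0.45; -2.2 -1.4 5.1 0.7 3 2.5 0.45; -3 -1.9 6.8 1.1 4.5 2.5 0.45; -3.8 -2.3 8.6 1.5 6 2.5 0.45'; python3 -m jog '-0.7 -0.5 1.7 0.3 1.2 0 0.45; -1.5 -0.9 3.4 0.6 2.4 0 0.45; -2.2 -1.4 5.1 0.9 3.6 0 0.45; -3 -1.9 6.8 1.2 4.8 0 0.45; -3.74 -2.35 8.58 1.4 6.1 0 0.45'; python3 -m jog '0 0 0 0 0 0 0.45'
python3 - <<'E'
from h import *
s=env.state();print(s["qpos"].round(1))
E
python3 m.py w6.png
```

```text
time_s: 10.52
ee_pos: [572.2, 47.1, 260.1]
ee_rot: [171.2, -19.5, 125.0]
force: [-0.2, 0.7, -0.6]
gripper_width: 54.0
time_s: 11.15
ee_pos: [607.1, 199.7, 259.9]
ee_rot: [180.0, 0.2, 166.9]
force: [0.7, 0.7, -0.2]
gripper_width: 41.0
time_s: 11.28
ee_pos: [606.2, 202.1, 259.6]
ee_rot: [179.9, 0.1, 166.9]
force: [-0.5, 0.8, 0.3]
gripper_width: 40.7
[ 17.4  22.9  76.1   0.1  80.8 -59.6]
11.325 [606.3 200.1 259.6] [1.799e+02 1.000e-01 1.667e+02]
cam [537. 218. 431.]
red [270 166  14  81 877] [276.3 208.4] [609.3 198.4 127. ]
  ends [569.5 207.9 127. ] [646.9 189.7 127. ] 79.5 dir 166.8
pin 0.86 [ 75. 190. 130.  32.] 143.8 205.3
  pin [574.   68.9] len 148.0 wid 29.0 dir 76.7
trough 0.93 [ 74. 161. 210.  86.] 197.6 203.3
stand 0.64 [ 78. 148. 208. 101.] 196.8 190.1
crock 0.98 [ 57. 152.  87.  71.] 90.3 183.8
```

View pics/w6.png

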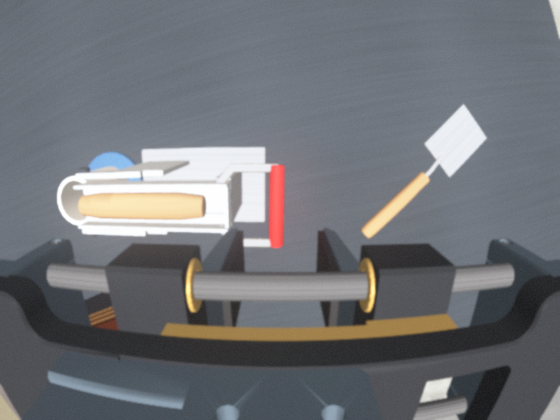

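Bar centre at (277,208), midway between the fingers at 243 and 317, so it's aligned. Descending and gripping.

```bash
python3 -m jog '0 0 0 0.05 -0.05 -1.8 0.45; 0 0 0 0.05 -0.05 -3.6 0.45; 0 0 0 0.05 -0.05 -5 0.45; 0 0 0 0.05 -0.05 -6 0.45; 0 0 0 0.05 -0.05 -6 0.45'; python3 -m jog '0 0 0 0 0 0 0.3; 0 0 0 0 0 0 0.15; 0 0 0 0 0 0 0.1; 0 0 0 0 0 0 0.1; 0 0 0 0 0 0 0.1' 15
```

```text
time_s: 12.15
ee_pos: [607.0, 195.5, 108.3]
ee_rot: [-180.0, -0.1, 166.5]
force: [0.3, -1.1, 0.2]
gripper_width: 40.8
time_s: 12.78
ee_pos: [608.9, 197.9, 111.5]
ee_rot: [179.8, 0.3, 166.6]
force: [0.2, 1.4, 6.4]
gripper_width: 13.8
```

Run:
```python
from h import *
from scipy.spatial.transform import Rotation as Ro
th=np.radians(76.6); h=np.array([np.cos(th),np.sin(th),0]); ax=np.array([h[1],-h[0],0]); k=np.array([0,0,1.])
s=env.state(); print(s["ee_pos"],s["ee_rot"],s["force"])
# hinge relative to TCP: grasp point at bar; lip 214 in -h and 12 below the bar; TCP 19 below grasp pt
bar=s["ee_pos"]+19*k; lip=bar-214*h-12*k
for a in list(range(0,71,5)):
    Rr=Ro.from_rotvec(-ax*0+ax*np.radians(a)); 
    d=Rr.apply(s["ee_pos"]-lip)+lip-s["ee_pos"]; print(a,"turn",(ax*a/5).round(2),"shift",(d/25).round(2))
```

```text
[608.94937532 197.90530251 111.47162343] [179.76518561   0.27053472 166.60796488] [0.15206501 1.42679176 6.39191002]
0 turn [ 0. -0.  0.] shift [0. 0. 0.]
5 turn [ 0.97 -0.23  0.  ] shift [-0.   -0.01  0.75]
10 turn [ 1.95 -0.46  0.  ] shift [-0.02 -0.08  1.49]
15 turn [ 2.92 -0.7   0.  ] shift [-0.05 -0.21  2.23]
20 turn [ 3.89 -0.93  0.  ] shift [-0.1  -0.41  2.94]
25 turn [ 4.86 -1.16  0.  ] shift [-0.16 -0.67  3.64]
30 turn [ 5.84 -1.39  0.  ] shift [-0.23 -0.98  4.32]
35 turn [ 6.81 -1.62  0.  ] shift [-0.32 -1.35  4.96]
40 turn [ 7.78 -1.85  0.  ] shift [-0.42 -1.77  5.57]
45 turn [ 8.75 -2.09  0.  ] shift [-0.54 -2.25  6.13]
50 turn [ 9.73 -2.32  0.  ] shift [-0.66 -2.77  6.66]
55 turn [10.7  -2.55  0.  ] shift [-0.79 -3.33  7.13]
60 turn [11.67 -2.78  0.  ] shift [-0.94 -3.93  7.55]
65 turn [12.65 -3.01  0.  ] shift [-1.09 -4.56  7.92]
70 turn [13.62 -3.24  0.  ] shift [-1.24 -5.22  8.23]
```

```bash
python3 -m jog '1.36 -0.32 0 -0.01 -0.04 1.05 0.1; 2.72 -0.65 0 -0.04 -0.18 2.08 0.1; 4.09 -0.97 0 -0.11 -0.46 3.08 0.1; 5.45 -1.3 0 -0.2 -0.86 4.05 0.1; 6.81 -1.62 0 -0.32 -1.35 4.96 0.1' 20
```

```text
time_s: 13.4
ee_pos: [600.0, 162.7, 234.6]
ee_rot: [144.7, 0.2, 166.5]
force: [-1.3, -2.2, -4.3]
gripper_width: 13.5
```

```bash
python3 -m jog '1.36 -0.32 0 -0.14 -0.61 0.84 0.1; 2.72 -0.65 0 -0.31 -1.31 1.6 0.1; 4.09 -0.97 0 -0.5 -2.1 2.26 0.1; 5.25 -1.25 0 -0.68 -2.83 2.74 0.1; 5.84 -1.39 0 -0.77 -3.21 2.96 0.1'; python3 -m jog '0 0 0 0 0 0 0.1; 0 0 0 0 0 0 0.1; 0 0 0 0 0 0 0.1; 0 0 0 0 0 0 0.1'
python3 - <<'E'
from h import *
print(env.state()["qpos"].round(1))
ims=[]
for n in("scene","wrist"):
    im=grab_frame(n); save(im,n+"7.png")
    for q in("pin","crock"): print(n,q,[(round(d["conf"],2),np.round(d["box"])) for d in spotter.look_for(q,n)[:2]])
    ims.append(cv2.resize(im[150:250,220:353] if n=="scene" else im,(560,420),interpolation=cv2.INTER_CUBIC))
save(cv2.resize(cv2.hconcat(ims),(800,300)),"c7.png")
E
```

```text
time_s: 14.02
ee_pos: [580.0, 81.9, 307.3]
ee_rot: [114.8, -0.1, 166.4]
force: [-1.8, 0.8, -2.3]
gripper_width: 13.2
time_s: 14.52
ee_pos: [580.4, 83.4, 306.6]
ee_rot: [115.1, -0.0, 166.5]
force: [-3.1, -2.3, -8.8]
gripper_width: 13.6
[ -23.8   21.1  101.2   63.5   84.9 -123.3]
scene pin [(0.43, array([287., 191.,   9.,  15.])), (0.27, array([393., 218.,  54.,  31.]))]
scene crock [(0.63, array([271., 194.,  30.,  36.]))]
wrist pin [(0.7, array([  0., 244.,   8.,  17.])), (0.68, array([  0., 154., 297., 177.]))]
wrist crock []
```

View pics/c7.png

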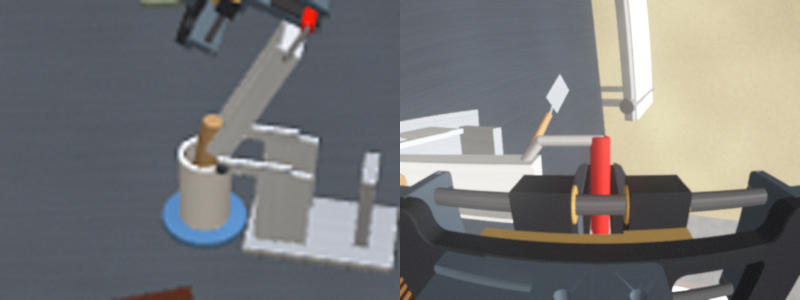

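The pin is standing end-down in the crock, with its top at about (291,191) in the scene frame, and the bar is still held. I'll check its height before lowering.

Run:
```python
from h import *
for n in("scene","top"):
    im=grab_frame(n); save(im,n+"8.png"); d=spotter.trace("pin",n); print(n,[(round(x["conf"],2),np.round(x["box"])) for x in d[:1]])
    hsv=cv2.cvtColor(im,cv2.COLOR_RGB2HSV).astype(int); x0,y0=(proj(n,[550,-33,130])-[22,25]).astype(int); c=hsv[y0:y0+50,x0:x0+44]
    m=(c[...,0]>8)&(c[...,0]<22)&(c[...,1]>90)&(c[...,2]>80); ys,xs=np.nonzero(m); 
    if len(xs): print("wood",len(xs),xs.min()+x0,xs.max()+x0,ys.min()+y0,ys.max()+y0,"top centre",xs[ys<ys.min()+3].mean()+x0)
    for z in(104,140,154,170): print(z,proj(n,[550,-33,z]).round(1))
```

```text
scene [(0.65, array([288., 189.,   6.,  13.]))]
wood 50 286 294 188 205 top centre 292.1
104 [288.  200.1]
140 [288.1 191.8]
154 [288.1 188.6]
170 [288.2 184.7]
top []
wood 72 245 271 209 240 top centre 255.2
104 [267.7 235.7]
140 [267.6 233.8]
154 [267.5 233.1]
170 [267.5 232.2]
```

Pin top at about z=153, so it is fully home and leaning slightly toward the trough. Lowering gently.

```bash
python3 -m jog '-0.97 0.23 0 0.15 0.63 -0.37 0.1; -1.95 0.46 0 0.3 1.23 -0.79 0.1; -2.92 0.69 0 0.43 1.79 -1.26 0.1; -3.9 0.92 0 0.55 2.31 -1.79 0.1; -4.87 1.16 0 0.67 2.79 -2.35 0.1'; python3 -m jog '-0.97 0.23 0 0.1 0.42 -0.61 0.1; -1.94 0.46 0 0.19 0.79 -1.25 0.1; -2.92 0.69 0 0.26 1.1 -1.93 0.1; -3.89 0.92 0 0.32 1.36 -2.63 0.1; -4.86 1.15 0 0.37 1.56 -3.34 0.1'; python3 -m jog '-0.58 0.14 0 0.02 0.08 -0.45 0.1; -1.17 0.28 0 0.03 0.14 -0.89 0.1; -1.75 0.42 0 0.04 0.18 -1.33 0.1; -2.34 0.56 0 0.05 0.2 -1.78 0.1; -2.92 0.7 0 0.05 0.21 -2.23 0.1'; python3 -m jog '0 0 0 0 0 0 0.1; 0 0 0 0 0 0 0.1'
```

```text
time_s: 15.65
ee_pos: [597.5, 152.6, 248.9]
ee_rot: [140.1, 0.1, 166.5]
force: [-2.0, -9.2, -8.9]
gripper_width: 13.6
time_s: 16.27
ee_pos: [607.2, 191.9, 166.7]
ee_rot: [164.9, 0.1, 166.5]
force: [-1.1, -8.6, -4.1]
gripper_width: 13.6
time_s: 16.9
ee_pos: [608.7, 198.0, 111.6]
ee_rot: [179.8, 0.1, 166.5]
force: [2.0, -5.7, -2.4]
gripper_width: 13.6
time_s: 17.15
ee_pos: [608.6, 198.0, 111.6]
ee_rot: [179.7, 0.1, 166.5]
force: [2.5, -5.1, -1.8]
gripper_width: 13.9
```

```bash
python3 -m jog '0 0 0 0 0 -0.04 0.1; 0 0 0 0 0 -0.08 0.1; 0 0 0 0 0 -0.08 0.1; 0 0 0 0 0 -0.08 0.1'
```

```text
time_s: 17.65
ee_pos: [608.7, 198.1, 110.9]
ee_rot: [179.7, 0.1, 166.5]
force: [0.8, -4.2, 2.4]
gripper_width: 13.1
```

Now on the rest, with upward force. Releasing with a partial opening, since fully open would hit the trough end, then retreating straight up.

```bash
python3 -m jog '0 0 0 0 0 0 0.2; 0 0 0 0 0 0 0.3; 0 0 0 0 0 0 0.45; 0 0 0 0 0 0 0.45; 0 0 0 0 0 0.4 0.45'; python3 -m jog '0 0 0 0 0 1 0.45; 0 0 0 0 0 2.5 0.45; 0 0 0 0 0 4.5 0.45; 0 0 0 0 0 6 0.45; 0 0 0 0 0 6 0.45'; python3 -m jog '0 0 0 0 0 0 0.45; 0 0 0 0 0 0 0.45; 0 0 0 0 0 0 0.45; 0 0 0 0 0 0 0.45'; python3 m.py w9.png
python3 - <<'E'
from h import *
for n in("scene","top"):
    im=grab_frame(n); save(im,n+"9.png")
    for q in("pin","crock","jar","cake","palette"):
        d=spotter.look_for(q,n); print(n,q,[(round(x["conf"],2),np.round(x["box"])) for x in d[:1]])
a=cv2.imread("pics/scene9.png")[160:260,220:386]; b=cv2.imread("pics/w9.png")
cv2.imwrite("pics/c9.png",cv2.vconcat([cv2.resize(a,(480,290),interpolation=cv2.INTER_CUBIC),cv2.resize(b[90:260,20:300],(480,290))]))
E
```

```text
time_s: 18.27
ee_pos: [607.5, 197.3, 117.8]
ee_rot: [179.9, 0.0, 166.6]
force: [0.5, -0.4, -0.1]
gripper_width: 41.0
time_s: 18.9
ee_pos: [609.7, 197.9, 273.0]
ee_rot: [179.6, 0.6, 166.6]
force: [0.3, -0.5, -0.1]
gripper_width: 40.9
time_s: 19.4
ee_pos: [608.0, 197.3, 267.6]
ee_rot: [179.9, 0.1, 166.6]
force: [0.1, 0.0, 0.0]
gripper_width: 41.1
19.45 [608.1 197.3 267.8] [1.799e+02 1.000e-01 1.666e+02]
cam [539. 214. 439.]
red [274 162  14  79 868] [281.  202.4] [608.2 198.7 127. ]
  ends [569.3 207.4 127. ] [646.2 189.2 127. ] 79.0 dir 166.7
pin 0.9 [ 60. 185.  31.  30.] 78.7 201.0
  pin [552.1 -17.8] len 49.0 wid 27.0 dir 99.6
trough 0.87 [ 81. 160. 208.  82.] 186.3 200.2
stand 0.96 [ 79. 147. 210.  96.] 191.8 190.3
crock 0.97 [ 60. 149.  87.  70.] 101.1 174.6
scene pin [(0.56, array([286., 189.,  15.,  14.]))]
scene crock [(0.86, array([272., 196.,  29.,  38.]))]
scene jar [(0.58, array([140., 199.,  27.,  39.]))]
scene cake [(0.91, array([236., 249.,  65.,  44.]))]
scene palette [(0.87, array([394., 217.,  52.,  35.]))]
top pin [(0.58, array([260., 231.,  18.,  10.]))]
top crock [(0.71, array([252., 227.,  31.,  28.]))]
top jar [(0.61, array([393., 211.,  32.,  27.]))]
top cake [(0.81, array([257., 151.,  63.,  45.]))]
top palette [(0.69, array([103., 204.,  56.,  46.]))]
```

View pics/c9.png

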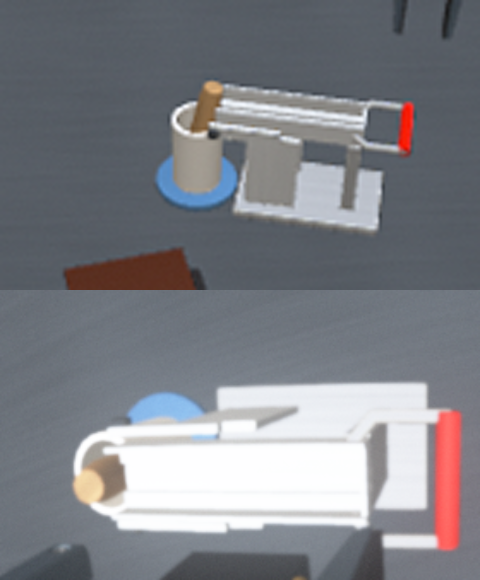

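Trough is empty and level, the pin is end-down in the upright crock, and the gripper is well clear. Handing in.

```bash
python3 -c "
from workcell import env
print(env.job_done()); print(env.state()['time_s'])"
```

```text
the job is handed in; nothing more can be done
None
the job is handed in; nothing more can be done
```

I moved the crock under the trough mouth, raised the trough until the pin slid out into the crock, lowered the trough onto its rest and let go. The job is handed in at about 19.5 s; no verdict was reported.

- **Crock:** it stands about 4 mm from the spot by measurement. Estimates of the lip position differed by 3–5 mm between views, still inside the 12 mm limit.
- **Pin:** while the trough was raised to about 65°, the pin's top measured about 153 mm above the bench, which means it is fully home. It leans slightly toward the trough. I judged the lean within limits from the pictures and did not measure it exactly.
- **Trough:** I lowered it in the grip at about 0.7 rad/s or less and saw upward contact force before releasing. Its bar is back at its starting position.
- **Other things:** the last boxes for the cake, jar and palette knife match their starting ones to within a few pixels. The gripper was about 150 mm clear with zero force, and the robot never came near the pin.

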